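# Drive a stuck hinge pin out with a drift punch

### The arm

A 6-joint arm with a two-finger parallel gripper is mounted at the origin on a cart in front of the work surface, level with it; the furniture and walls round the work are solid. World frame = base frame: x ahead of the robot, y to its left, z up, the work surface at z = 0. Lengths are in m, angles in rad, forces in N, time in s.
With the tool pointing down it reaches from about 0.25 to 0.775 m from the base axis. Payload 4 kg.
Tool frame: the origin (TCP) lies midway between the tips of the shut fingers; the grasp point (between the pads) lies 19 mm behind it; z points along the fingers, y is the direction in which the jaws open and shut (so a half turn about z gives the same grasp; the last joint's range is limited). The gripper opens to 94 mm and grips with 3 to 60 N. Pads are 16 mm wide; open, the fingers measure 119 mm over their backs; the gripper's body (75 mm by 177 mm) begins 78 mm behind the grasp point.
Start: joints at [-0.103, 0.087, 1.371, -0, 1.684, -0.103], TCP at [0.55, -0, 0.206] pointing down, gripper open.
Joint ranges: [-3.1, 3.1], [-0.76, 2.03], [0.27, 2.55], [-1.08, 4.22], [0.17, 2.65], [-2.57, 2.57]. Speed limits (rad/s): [2.79, 2.79, 3.14, 3.14, 3.14, 3.14].

### API

Orientations are given as [roll, pitch, yaw] about the fixed x, y, z axes, in that order (R = Rz(yaw) Ry(pitch) Rx(roll)).
In Python, from bench import robot gives the robot as it stands.
- The arm moves only by the tool drive_tool, never from a script. Its argument "series" is a list that holds one entry, the list of rows, each a list of 7 numbers: the turn, a rotation vector about the tool's x, y, z in rad, then the shift along the tool's x, y, z in cm, then the opening in per cent of the stroke, from 0 (shut) to 100 (fully open). In form: [[[rx, ry, rz, tx, ty, tz, fingers], ...]]. A call has 1 to 20 rows; each row is the pose to reach, as a shift and turn from the pose measured when the call began, along the tool's axes at that moment; what a row does not reach only later rows make up. A row lasts 1/10 s, in which the tool goes at most 50 mm and 8.59 degrees, less where a joint would pass 70% of its speed; a pose out of reach is approached as far as the arm can. A call with a gripper value outside its range is refused whole. The fingers move at their own pace and stop on an object; the grip force is fixed at half the most. Time passes only in rows, so rows that repeat a pose let the fingers close. It gives the time, the measured TCP pose, the force and the opening at its end, in the units of the state.
- robot.get_obs(): the state, without advancing time (a new reading comes with each control period).
- robot.snapshot(name): name is "scene" or "side" or "wrist"; returns a dict with "img" (384x512x3 uint8, blue, green, red), "depth" (384x512 float32, m along the optical axis (not along the pixel's ray), 0 where there is no reading), "vertical_fov" (degrees; the focal length in pixels is half the picture's height over the tangent of half this angle, whatever the lens; pixels are square), "cx", "cy" (the principal point, pixels), "dist_coeffs" ([k1, k2, p1, p2, k3] as OpenCV has them; the pictures are not rectified), "rvec" (rotation vector, rad) and "tvec" (3), from world to camera coordinates, as OpenCV has them. Camera axes: x right, y down, z forward; pixel columns grow to the right and rows downward; lengths in m; the calibration is good to about 2 mm. A picture is of the moment at which its call begins.
- robot.close_job(): hands the job in, once; it reports no verdict.
The state is a dict: "time": time; "joint_positions": joint angles; "qvel": joint speeds; "joint_torque": joint torques, N m; "tool_pos": TCP position; "ee_rot": TCP orientation; "wrist_force": force on the tool from outside, world axes, zero at the start; "wrist_torque": the same for the moment, N m; "width": finger opening in m.
Only numpy, scipy, OpenCV 4.12 (cv2) and the standard library are available. Lean on these libraries where they do the work, as an engineer would, in place of code of your own. Each camera call takes 0.05 s, during which the arm holds its last target.

### The job

The hinge pin in the green block of the sliding jig is stuck. Take the drift punch from its stand, feel for the bore in the top of the block and press the pin down with the punch from above (the side away from its head) until it comes to its stop, never pressing harder than 25 newtons and keeping the gripper itself off the jig. Then put the punch back upright in its stand, fully down, without disturbing the red-lidded cup or the small vial.

Things in the scene. Friction and masses are not known exactly. Their poses are not given: they have to be found in the camera images.
- jig: hinge jig, fixed to the worktop: steel base plate 150 x 90 x 10 mm with an aluminium cheek at each end (94 mm high) and two steel guide rods between them. Origin at the centre of its underside, z up, x along the 150 mm length and along the rods. A green hinge block (56 mm along x, 68 mm along y, flat top 96 mm above the worktop) is clamped somewhere on the rods
- jig_mid (a point): point at the middle of the jig, at the height of the green block's flat top (96 mm above the worktop). The mouth of the block's vertical bore (10 mm diameter, with a 1.5 mm chamfer) lies on the jig's x axis through this point, up to 8 mm from it either way; how far is not measured and differs each time. The block stays where it is under any allowed push. The steel pin's end, 8.8 mm in diameter, is inside the bore, 4 mm below the mouth plus the value of joint pin
- pin (a joint): how far the stuck pin has been pushed down, in m: starts at 0 to 0.004, hard stop at 0.024 (the pin is captive and cannot fall out; its 16 mm head comes out below the block). It needs about 8 N to creep, plus 0.8 N for every 10 mm/s, and stays where it is left
- punch_grip (a point): middle of the upright drift punch's orange handle (round, 18 mm diameter), 96 mm above the tip. The punch is 132 mm long, 0.12 kg: from the tip up, a steel shaft of 7 mm diameter and 56 mm length, a dark collar of 30 mm diameter from 56 to 62 mm, the orange handle and a dark end cap from 62 to 132 mm. z points from the tip to the handle
- punch_tip (a point): lower end of the punch, on its axis
- stand_mouth (a point): centre of the mouth of the vertical hole (12 mm diameter, 62 mm deep, chamfered) in the top of the grey stand, 62 mm above the worktop; the stand is a 60 x 60 x 62 mm block, fixed, with an 80 mm square black foot. The punch stands in it with its collar resting on the top, the tip 56 mm below the mouth
- cup_centre (a point): centre of a clear specimen cup with a red lid, 58 mm wide, 59 mm high; leave alone
- vial_centre (a point): centre of a small white control vial with a blue cap, 25 mm wide, 49 mm high; leave alone
Mind the look-alikes: they are no part of the job. Of the things like the part that bears punch_grip, leave any that is pink; of the rest the smaller one is meant.

How it is judged:
By the outcome, as a careful person would: the job done as asked, in the order asked, and still so for the second after the job is handed in, with the robot touching nothing.
It also fails if it takes over 72 s, if anything falls off the work surface, if the arm or the gripper's body presses on something with over 40 N, if the wrist force passes 120 N, or if a joint passes its speed limit or range.

## Working session

There is one attempt and no reset: what is moved stays moved. The work goes in short steps, Python scripts to look and compute and a tool call to move; the robot and the scene stay as the last step left them, time stands still between calls to the robot, and variables do not carry over. Pictures are saved under pics/ and viewed, and the job is handed in when it is done.

Besides the shell and the picture viewer there is one more tool, called after "Call:" as a command line: name --argument value ..., lists and objects as JSON in quotes. drive_tool: Moves the arm, as the interface text tells. Its arguments: {"type":"object","properties":{"series":{"type":"array","items":{"type":"array","items":{"type":"array","items":{"type":"number"}}}}},"required":["series"]}

```bash
ls; mkdir -p pics
cat > h.py <<'E'
import numpy as np, cv2
from bench import robot
def snap(n,f=None):
    s=robot.snapshot(n)
    if f: cv2.imwrite('pics/'+f,s['img'])
    return s
def K(s):
    f=192/np.tan(np.radians(s['vertical_fov'])/2)
    return np.array([[f,0,s['cx']],[0,f,s['cy']],[0,0,1.]])
def rays(s,px):
    px=np.array(px,float).reshape(-1,1,2)
    u=cv2.undistortPoints(px,K(s),np.array(s['dist_coeffs'],float)).reshape(-1,2)
    R,_=cv2.Rodrigues(np.array(s['rvec'],float)); t=np.array(s['tvec'],float).ravel()
    c=-R.T@t; d=np.c_[u,np.ones(len(u))]@R
    return c,d
def plane(s,px,z):
    c,d=rays(s,px); return c+d*((z-c[2])/d[:,2])[:,None]
def depthpt(s,px):
    c,d=rays(s,px); return np.array([c+di*s['depth'][int(round(v)),int(round(u))] for di,(u,v) in zip(d,np.array(px).reshape(-1,2))])
def proj(s,P):
    return cv2.projectPoints(np.array(P,float).reshape(-1,3),np.array(s['rvec'],float),np.array(s['tvec'],float),K(s),np.array(s['dist_coeffs'],float))[0].reshape(-1,2)
E
python3 - <<'E'
from h import *
for n in('scene','side','wrist'):
    s=snap(n,n+'0.png'); c,d=rays(s,[[256,192]]); print(n,c,d,s['vertical_fov'],s['dist_coeffs'])
print(robot.get_obs())
E
```

```text
pics
scene [-0.07248232 -0.56909621  0.55445885] [[ 0.68697844  0.54082582 -0.48548951]] 52.53628844125693 [-0.08288679  0.          0.          0.          0.        ]
side [0.25447871 0.66760466 0.49034267] [[ 0.3264423  -0.81396277 -0.480657  ]] 50.62888862933211 [-0.01229832  0.          0.          0.          0.        ]
wrist [0.54898539 0.0826083  0.38449458] [[-0.00461076 -0.27411229 -0.96171425]] 62.7597517444008 [-0.06956741  0.          0.          0.          0.        ]
{'time': 0.15, 'joint_positions': array([-1.03122356e-01,  8.77823314e-02,  1.37186838e+00,  1.81978040e-05,
        1.68361455e+00, -1.03109619e-01]), 'qvel': array([-0.00029128, -0.00158599, -0.00477371,  0.00080099, -0.00066847,
        0.00019856]), 'joint_torque': array([ 1.24418581e-03, -3.40636396e+01, -3.02795255e+01,  7.18983379e-02,
        3.04441026e-02, -1.11468453e-04]), 'tool_pos': array([5.49585548e-01, 3.23501661e-05, 2.04594290e-01]), 'ee_rot': array([-3.13993079e+00, -1.90146252e-04,  1.57078547e+00]), 'wrist_force': array([0.61437852, 0.69518076, 0.24974839]), 'wrist_torque': array([-0.03892027,  0.04124489,  0.01801657]), 'width': 0.09401027772042189}
```

View pics/scene0.png

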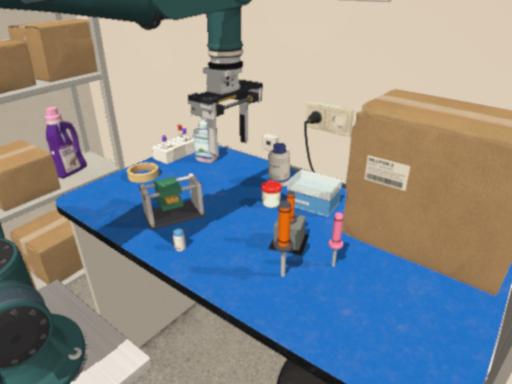

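View pics/side0.png

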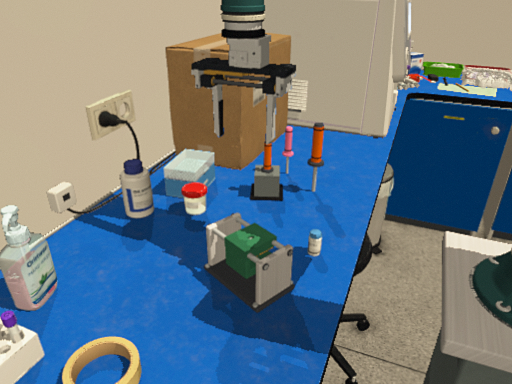

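View pics/wrist0.png

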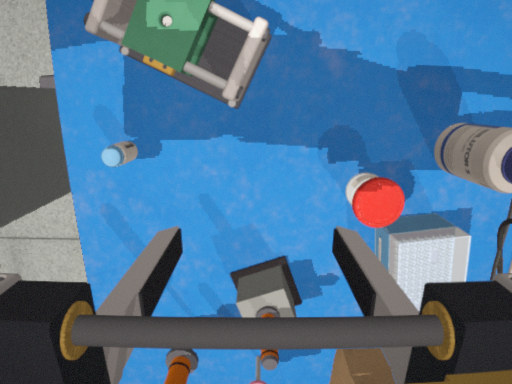

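Run:
```python
import cv2,numpy as np
a=cv2.imread('pics/side0.png')[110:230,220:350]; b=cv2.imread('pics/scene0.png')[170:290,240:370]
cv2.imwrite('pics/crop1.png',cv2.resize(np.hstack([a,b]),None,fx=3,fy=3,interpolation=cv2.INTER_CUBIC))
from h import *
for n in('scene','side','wrist'):
    s=snap(n); h=cv2.cvtColor(s['img'],cv2.COLOR_BGR2HSV)
    m=((h[...,0]>=5)&(h[...,0]<=14)&(h[...,1]>190)).astype(np.uint8)*255
    c,_,st,ce=cv2.connectedComponentsWithStats(m,8)[0:4] if 0 else (0,0,*cv2.connectedComponentsWithStats(m,8)[2:4])
    for i in range(1,len(st)):
        if st[i,4]>25: print(n,'orange',st[i],ce[i].round(1))
    # green block
    m=((h[...,0]>=60)&(h[...,0]<=85)&(h[...,1]>120)&(h[...,2]>60)).astype(np.uint8)*255
    st,ce=cv2.connectedComponentsWithStats(m,8)[2:4]
    for i in range(1,len(st)):
        if st[i,4]>80: print(n,'green',st[i],ce[i].round(1))
```

```text
scene orange [279 196  15  50 465] [285.3 222.8]
side orange [409  75  11   6  32] [414.2  76.6]
side orange [311 127  13  36 312] [317.  144.3]
side orange [264 144   7  26 156] [267.4 156.3]
side green [ 225  224   51   54 1507] [246.4 247.6]
wrist orange [262 350  15   7  41] [268.7 352.8]
wrist orange [171 357  19  11  97] [181.4 360.4]
wrist orange [165 364  23  20 343] [176.7 374.2]
```

View pics/crop1.png

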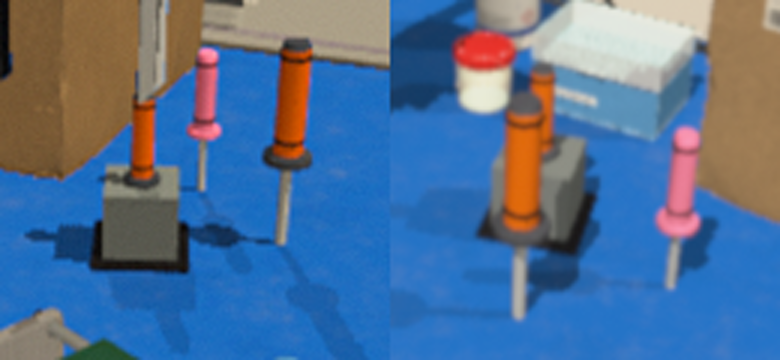

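Run:
```python
from h import *
S=snap('side');C=snap('scene');W=snap('wrist')
def mask(s,lo,hi,smin):
    h=cv2.cvtColor(s['img'],cv2.COLOR_BGR2HSV); return (h[...,0]>=lo)&(h[...,0]<=hi)&(h[...,1]>smin)
m=mask(S,5,14,190)
for r in range(140,185,4):
    x=np.where(m[r,255:280])[0]+255; x2=np.where(m[r,305:330])[0]+305
    print(r,x.min() if len(x) else 0,x.max() if len(x) else 0, depthpt(S,[[x.mean(),r]]).round(4) if len(x) else '', depthpt(S,[[x2.mean(),r]]).round(4) if len(x2) else '')
# stand top corners by depth around
for p in [(256,168),(280,168),(267,182),(258,176),(275,176)]: print(p,depthpt(S,[p]).round(4),plane(S,[p],.062).round(4))
for p in [(284,205),(284,275),(291,195),(296,222),(334,262)]: print('scene',p,depthpt(C,[p]).round(4))
print('cup',depthpt(W,[(378,203)]),'vial',depthpt(W,[(112,157)]), 'cup side',depthpt(S,[(193,190)]))
cv2.imwrite('pics/w1.png',cv2.resize(W['img'][0:130,50:300],None,fx=3,fy=3,interpolation=cv2.INTER_CUBIC))
cv2.imwrite('pics/w2.png',cv2.resize(W['img'][240:384,130:330],None,fx=3.5,fy=3.5,interpolation=cv2.INTER_CUBIC))
```

```text
140 0 0  [[ 0.4542 -0.2087  0.1434]]
144 265 270 [[ 0.558 -0.16   0.135]] [[ 0.4534 -0.2085  0.1336]]
148 264 270 [[ 0.5597 -0.1599  0.1247]] [[0.2545 0.6676 0.4903]]
152 265 270 [[ 0.5585 -0.1607  0.1145]] [[ 0.4545 -0.2103  0.1124]]
156 265 270 [[ 0.5574 -0.1584  0.1053]] [[ 0.4538 -0.2106  0.1022]]
160 265 270 [[ 0.5572 -0.1585  0.095 ]] [[ 0.4537 -0.2085  0.0926]]
164 264 270 [[ 0.5585 -0.1593  0.0841]] 
168 264 270 [[ 0.5581 -0.1588  0.0738]] 
172 0 0  
176 0 0  
180 0 0  
184 0 0  
(256, 168) [[ 0.5919 -0.1722  0.0617]] [[ 0.5917 -0.1716  0.062 ]]
(280, 168) [[ 0.5766 -0.3148  0.0024]] [[ 0.5373 -0.1948  0.062 ]]
(267, 182) [[ 0.5507 -0.1408  0.0461]] [[ 0.5401 -0.112   0.062 ]]
(258, 176) [[ 0.5704 -0.1318  0.0624]] [[ 0.5707 -0.1326  0.062 ]]
(275, 176) [[ 0.5323 -0.1445  0.064 ]] [[ 0.5336 -0.1483  0.062 ]]
scene (284, 205) [[ 0.4491 -0.2246  0.18  ]]
scene (284, 275) [[ 0.4598 -0.2227  0.001 ]]
scene (291, 195) [[ 0.5561 -0.1715  0.135 ]]
scene (296, 222) [[ 0.5695 -0.1793  0.0604]]
scene (334, 262) [[ 0.55   -0.2922  0.0114]]
cup [[ 0.68196075 -0.02268197  0.06007116]] vial [[0.39076149 0.02650813 0.04928231]] cup side [[ 0.67930169 -0.01513415  0.0599193 ]]
```

View pics/w1.png

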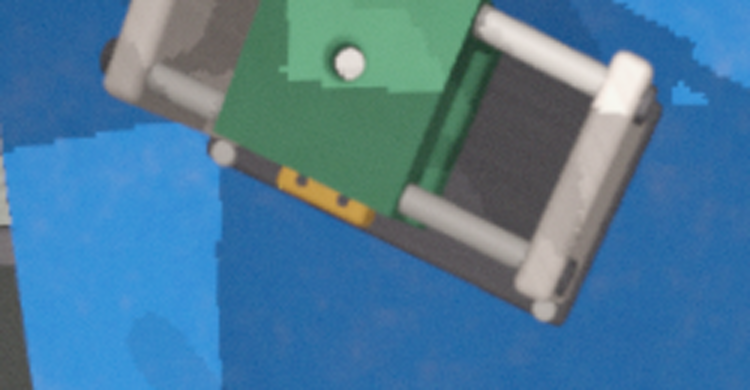

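View pics/w2.png

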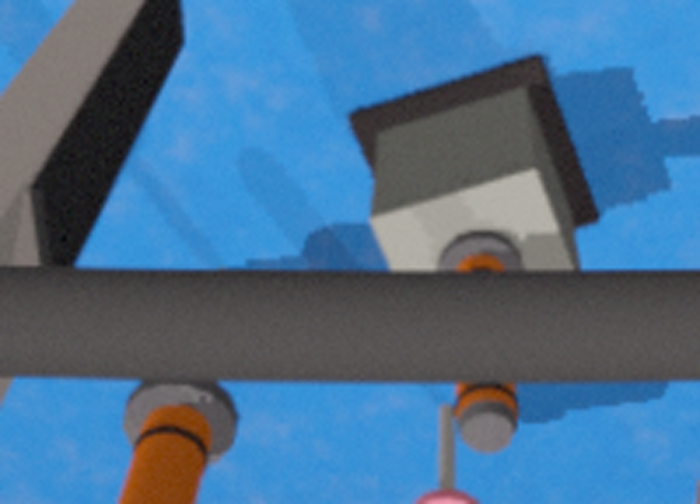

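Run:
```python
from h import *
W=snap('wrist');S=snap('side');C=snap('scene')
print('bore',plane(W,[(166.3,21)],.096),depthpt(W,[(166,21),(170,32),(180,26)]))
for p in [(284,204),(285,206),(338,216),(338,214)]: print(depthpt(C,[p]))
for p in [(319,126),(317,125),(289,128),(289,130)]: print('side',depthpt(S,[p]))
```

```text
bore [[0.47245535 0.15050606 0.096     ]] [[0.47136348 0.15124925 0.0928569 ]
 [0.47576606 0.14117736 0.09844212]
 [0.48396674 0.14629141 0.09603355]]
[[ 0.45593448 -0.22002321  0.17729819]]
[[ 0.45035683 -0.226068    0.17776769]]
[[ 0.54725276 -0.29066903  0.13066773]]
[[ 0.55151604 -0.28827614  0.13236644]]
side [[ 0.45229499 -0.20859925  0.17782661]]
side [[ 0.45738582 -0.20976779  0.17913597]]
side [[ 0.54843052 -0.28992488  0.13253717]]
side [[ 0.54550663 -0.28125416  0.13042625]]
```

Call:
drive_tool --series '[[[0,0,0,4,0,-1,100],[0,0,0,8,0,-3,100],[0,0,0,11,0,-4,100],[0,0,0,11,0,-4,100],[0,0,0,11,0,-4,100],[0,0,0,11,0,-4,100]]]'

```text
time: 1.2
tool_pos: [0.5498, 0.109, 0.2447]
ee_rot: [-3.14, 0.001, 1.57]
wrist_force: [-0.3, 0.2, 0.4]
width: 0.094
```

Run:
```python
from h import *
W=snap('wrist','wj.png')
print(robot.get_obs()['tool_pos'],robot.get_obs()['qvel'].round(3))
```

```text
[0.54976917 0.10881492 0.24460846] [-0.005  0.001  0.001  0.002  0.001  0.003]
```

View pics/wj.png

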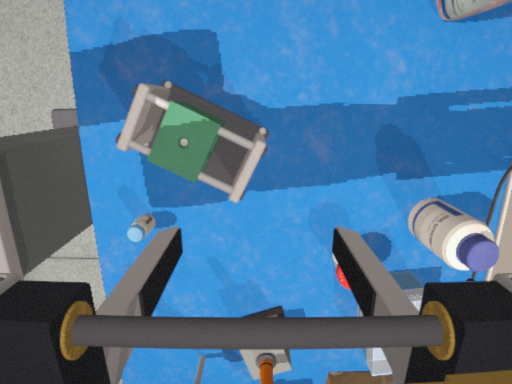

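Run:
```python
from h import *
W=snap('wrist')
im=W['img'];h=cv2.cvtColor(im,cv2.COLOR_BGR2HSV)
g=((h[...,0]>=55)&(h[...,0]<=90)&(h[...,1]>90)).astype(np.uint8)*255
g[:, :130]=0;g[:90]=0;g[200:]=0;g[:,240:]=0
cs,_=cv2.findContours(g,cv2.RETR_EXTERNAL,cv2.CHAIN_APPROX_NONE); c=max(cs,key=cv2.contourArea)
print(cv2.contourArea(c)); q=cv2.boxPoints(cv2.minAreaRect(c)); print(q)
P=plane(W,q,.096);print(P, [np.linalg.norm(P[i]-P[i-1]) for i in range(4)],P.mean(0))
hole=np.zeros_like(g);cv2.drawContours(hole,[c],-1,255,-1);hole=cv2.bitwise_and(hole,~g)
n,_,st,ce=cv2.connectedComponentsWithStats(hole)
for i in range(1,n):
    if st[i,4]>8: print(st[i],ce[i],plane(W,[ce[i]],.096),plane(W,[ce[i]],.090))
cv2.imwrite('pics/wjc.png',cv2.resize(im[70:210,100:290],None,fx=4,fy=4,interpolation=cv2.INTER_CUBIC))
```

```text
3561.5
[[144.93816 159.63919]
 [172.60826  97.38145]
 [224.84538 120.59793]
 [197.17528 182.85568]]
[[0.4295463  0.13354411 0.096     ]
 [0.46375772 0.19699621 0.096     ]
 [0.51601374 0.17355747 0.096     ]
 [0.4842276  0.10791227 0.096     ]] [np.float64(0.06039069968804027), np.float64(0.07208738719961647), np.float64(0.05727186057149039), np.float64(0.07293593595980277)] [0.47338634 0.15300251 0.096     ]
[184 109   6   4  12] [186.66666667 110.58333333] [[0.47733717 0.18383127 0.096     ]] [[0.47602375 0.18369061 0.09      ]]
[179 137  10  10  81] [183.59259259 141.71604938] [[0.47228745 0.15222177 0.096     ]] [[0.47088182 0.15150394 0.09      ]]
```

View pics/wjc.png

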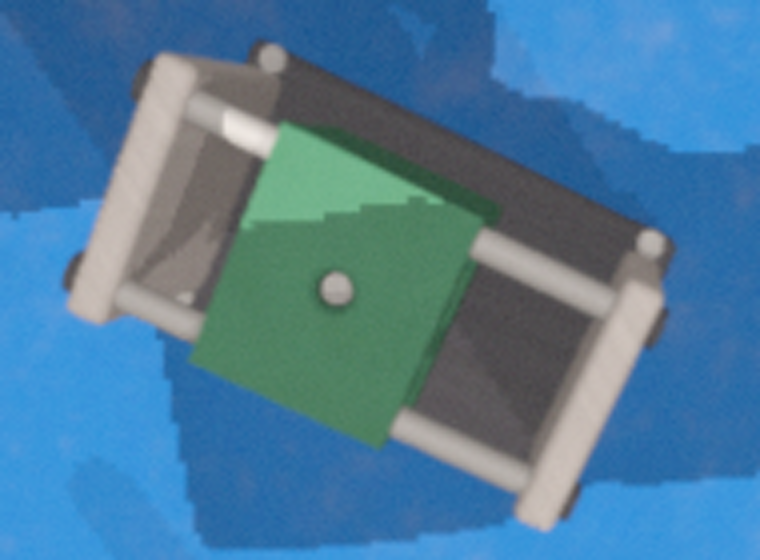

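Call:
drive_tool --series '[[[0,0,0,-4,0,0,100],[0,0,0,-8,0,0,100],[0,0,0,-12,0,0,100],[0,0,0,-16,0,0,100],[0,0,0,-20,0,0,100],[0,0,0,-20,0,0,100],[0,0,0,-20,0,0,100],[0,0,0,-20,0,0,100]]]'

```text
time: 2.1
tool_pos: [0.5492, -0.0909, 0.2445]
ee_rot: [-3.14, -0.0, 1.569]
wrist_force: [0.3, -0.6, -0.4]
width: 0.094
```

Run:
```python
from h import *
W=snap('wrist','ws.png')
cv2.imwrite('pics/wsc.png',cv2.resize(W['img'][130:330,170:370],None,fx=3,fy=3,interpolation=cv2.INTER_CUBIC))
print(robot.get_obs()['tool_pos'])
```

```text
[ 0.54935747 -0.0904481   0.24466663]
```

View pics/ws.png

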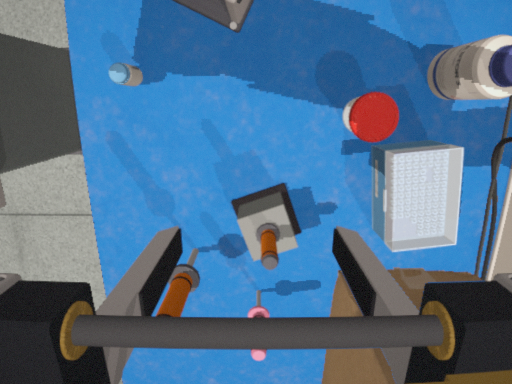

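View pics/wsc.png

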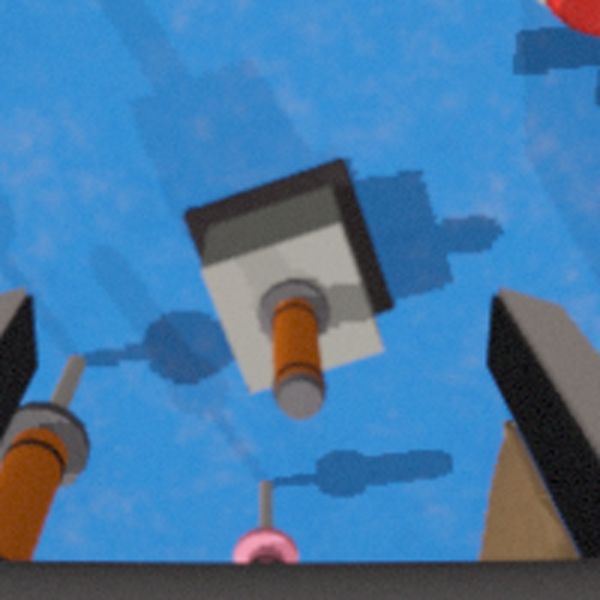

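Run:
```python
from h import *
W=snap('wrist')
print('cap',plane(W,[(269.3,261.8)],.138),depthpt(W,[(269.3,262.5)]))
print('collar',plane(W,[(267.8,231)],.068))
print('standtop',plane(W,[(170+203/3,130+267/3),(170+340/3,130+222/3),(170+383/3,130+350/3),(170+249/3,130+391/3)],.062), plane(W,[(170+203/3,130+267/3),(170+340/3,130+222/3),(170+383/3,130+350/3),(170+249/3,130+391/3)],.062).mean(0))
```

```text
cap [[ 0.56087813 -0.16340058  0.138     ]] [[ 0.56088787 -0.16420545  0.13798535]]
collar [[ 0.56151378 -0.15924746  0.068     ]]
standtop [[ 0.52452046 -0.14584997  0.062     ]
 [ 0.58023029 -0.12646133  0.062     ]
 [ 0.59975931 -0.18330259  0.062     ]
 [ 0.54312864 -0.20251792  0.062     ]] [ 0.56190968 -0.16453295  0.062     ]
```

Call:
drive_tool --series '[[[0,0,0.14,-2,0.3,0,50],[0,0,0.28,-4,0.6,0,50],[0,0,0.42,-6,0.9,0,50],[0,0,0.56,-7.25,1.17,0,50],[0,0,0.7,-7.25,1.17,0,50],[0,0,0.785,-7.25,1.17,0,50],[0,0,0.785,-7.25,1.17,3,50],[0,0,0.785,-7.25,1.17,6,50],[0,0,0.785,-7.25,1.17,8.5,50],[0,0,0.785,-7.25,1.17,8.5,50],[0,0,0.785,-7.25,1.17,8.5,50]]]'

```text
time: 3.3
tool_pos: [0.5611, -0.1618, 0.16]
ee_rot: [-3.14, 0.001, 0.787]
wrist_force: [0.8, -0.7, -0.1]
width: 0.0476
```

Run:
```python
from h import *
S=snap('side');C=snap('scene');W=snap('wrist')
a=S['img'][90:210,210:350]; b=C['img'][150:270,230:370];c=W['img'][200:384,130:380]
cv2.imwrite('pics/g1.png',np.hstack([cv2.resize(x,(400,int(400*x.shape[0]/x.shape[1])),interpolation=cv2.INTER_CUBIC) for x in (a,b)]))
cv2.imwrite('pics/g1w.png',cv2.resize(c,None,fx=2.5,fy=2.5))
o=robot.get_obs();print(o['tool_pos'],o['ee_rot'],o['width'],o['joint_positions'])
```

```text
[ 0.56221491 -0.16281878  0.16221662] [ 3.13868371e+00 -4.97100016e-04  7.86104997e-01] 0.04663030354375514 [-3.78324535e-01  1.75424269e-01  1.35780812e+00 -6.93631141e-04
  1.60549172e+00  4.06342463e-01]
```

View pics/g1.png

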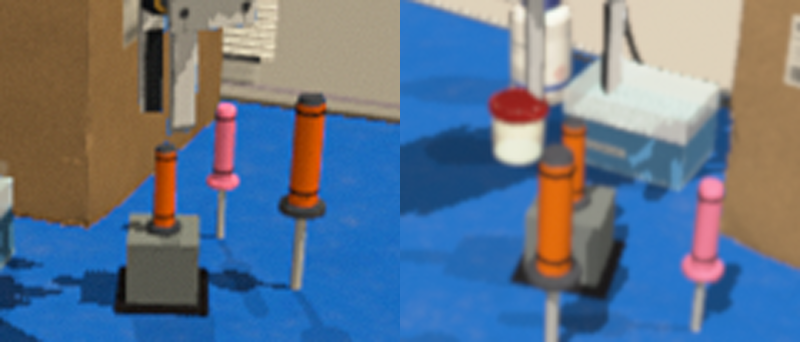

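View pics/g1w.png

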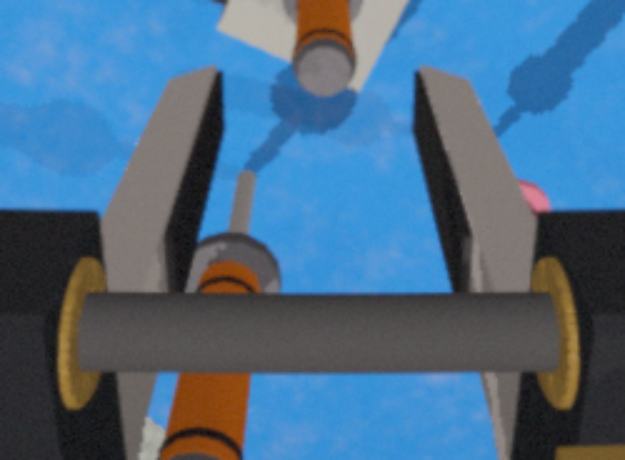

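Run:
```python
from h import *
W=snap('wrist');S=snap('side');C=snap('scene')
print(plane(W,[(130+325/2.5,200+66/2.5)],.138),'side',plane(S,[(210+166/2.857,90+148/2.857)],.138),'sc',plane(C,[(230+174/2.857,150+113/2.857)],.138))
o=robot.get_obs();print(o['tool_pos'],o['ee_rot'])
```

```text
[[ 0.56212671 -0.16463667  0.138     ]] side [[ 0.559557   -0.16603026  0.138     ]] sc [[ 0.57206916 -0.16060203  0.138     ]]
[ 0.56172355 -0.16295002  0.16139072] [3.13991492e+00 2.18781676e-05 7.85594524e-01]
```

Call:
drive_tool --series '[[[0,0,0,-0.1,0.07,2,50],[0,0,0,-0.1,0.07,4,50],[0,0,0,-0.1,0.07,6,50],[0,0,0,-0.1,0.07,7.8,50],[0,0,0,-0.1,0.07,7.8,50],[0,0,0,-0.1,0.07,7.8,50],[0,0,0,-0.1,0.07,7.8,20],[0,0,0,-0.1,0.07,7.8,0],[0,0,0,-0.1,0.07,7.8,0],[0,0,0,-0.1,0.07,7.8,0],[0,0,0,-0.1,0.07,7.8,0],[0,0,0,-0.1,0.07,7.8,0],[0,0,0,-0.1,0.07,7.8,0],[0,0,0,-0.1,0.07,7.8,0]]]'

```text
time: 5.0
tool_pos: [0.562, -0.1645, 0.084]
ee_rot: [3.139, -0.0, 0.786]
wrist_force: [0.1, -0.9, 2.8]
width: 0.0176
```

Run:
```python
from h import *
S=snap('side');C=snap('scene')
a=S['img'][90:210,210:350]; b=C['img'][150:270,230:370]
cv2.imwrite('pics/g2.png',np.hstack([cv2.resize(x,(400,int(400*x.shape[0]/x.shape[1])),interpolation=cv2.INTER_CUBIC) for x in (a,b)]))
o=robot.get_obs();print(o['tool_pos'],o['ee_rot'],o['width'],o['wrist_force'],o['wrist_torque'])
```

```text
[ 0.56201815 -0.16447072  0.08402189] [ 3.13867915e+00 -4.18568057e-04  7.85553795e-01] 0.017445002421652138 [-0.58068656  0.7216996   4.09225703] [-0.05663824 -0.04363595 -0.01067491]
```

View pics/g2.png

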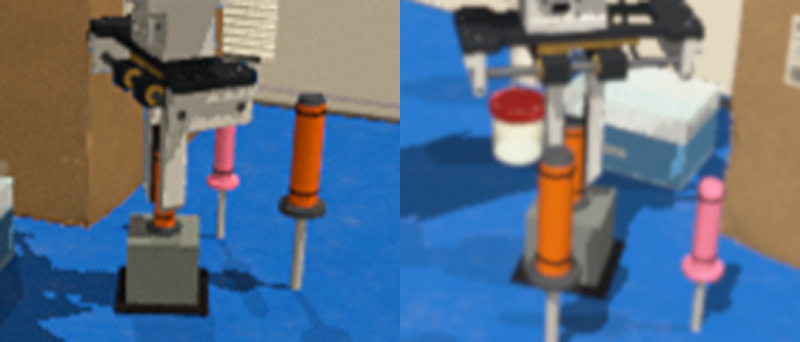

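Call:
drive_tool --series '[[[0,0,0,0,0,-1,0],[0,0,0,0,0,-2.5,0],[0,0,0,0,0,-4.5,0],[0,0,0,0,0,-6.5,0],[0,0,0,0,0,-8.5,0],[0,0,0,0,0,-11,0],[0,0,0,0,0,-14,0],[0,0,0,0,0,-14,0],[0,0,0,0,0,-14,0],[0,0,0,0,0,-14,0]]]'

```text
time: 6.1
tool_pos: [0.5608, -0.1638, 0.2219]
ee_rot: [-3.141, 0.001, 0.786]
wrist_force: [-0.3, 0.0, -1.7]
width: 0.0177
```

Run:
```python
from h import *
S=snap('side','l_side.png');C=snap('scene','l_scene.png');W=snap('wrist','l_wrist.png')
cv2.imwrite('pics/g3.png',np.vstack([np.hstack([S['img'],C['img']])]) [:, :][::1,::1] if 0 else cv2.resize(np.hstack([S['img'][60:230,170:370],C['img'][60:230,170:370]]),None,fx=2,fy=2))
for i in range(3):
    o=robot.get_obs();print(o['tool_pos'],o['ee_rot'],o['width'],o['wrist_force'],o['wrist_torque'])
```

```text
[ 0.56087828 -0.16389001  0.22187639] [-3.14102072e+00  1.07427102e-03  7.85556781e-01] 0.01723156953881202 [ 0.09183712  0.33323152 -2.04668157] [0.03539482 0.04414107 0.00074505]
[ 0.56087828 -0.16389001  0.22187639] [-3.14102072e+00  1.07427102e-03  7.85556781e-01] 0.01723156953881202 [ 0.09183712  0.33323152 -2.04668157] [0.03539482 0.04414107 0.00074505]
[ 0.56087828 -0.16389001  0.22187639] [-3.14102072e+00  1.07427102e-03  7.85556781e-01] 0.01723156953881202 [ 0.09183712  0.33323152 -2.04668157] [0.03539482 0.04414107 0.00074505]
```

View pics/g3.png

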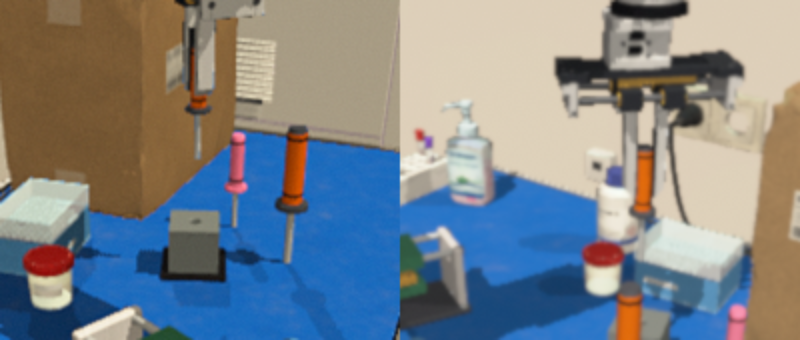

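View pics/l_wrist.png

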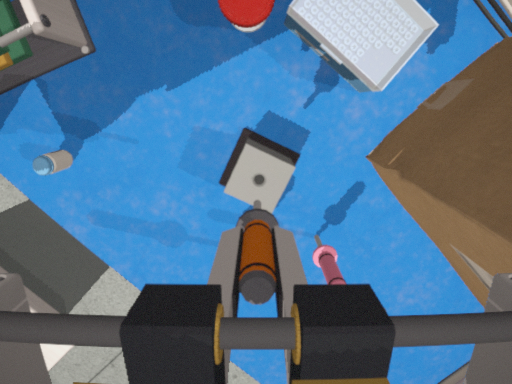

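Run:
```python
from h import *
S=snap('side');C=snap('scene');W=snap('wrist')
print('mouth wrist',plane(W,[(259,180)],.062))
o=robot.get_obs();t=o['tool_pos'];print(t)
tip=t-[0,0,.0775]
print('tip proj',proj(W,[tip]),proj(S,[tip]),proj(C,[tip]))
z=lambda s,u,v,r:cv2.resize(s['img'][v-r:v+r,u-r:u+r],(260,260),interpolation=cv2.INTER_CUBIC)
pp=[proj(s,[tip])[0].astype(int) for s in (W,S,C)]
print(pp)
cv2.imwrite('pics/tip.png',np.hstack([z(s,*p,26) for s,p in zip((W,S,C),pp)]))
```

```text
mouth wrist [[ 0.56112544 -0.1660919   0.062     ]]
[ 0.56133607 -0.16407737  0.22297272]
tip proj [[258.18759909 201.41071163]] [[267.16201842 138.96994847]] [[289.63973585 188.90171822]]
[array([258, 201]), array([267, 138]), array([289, 188])]
```

View pics/tip.png

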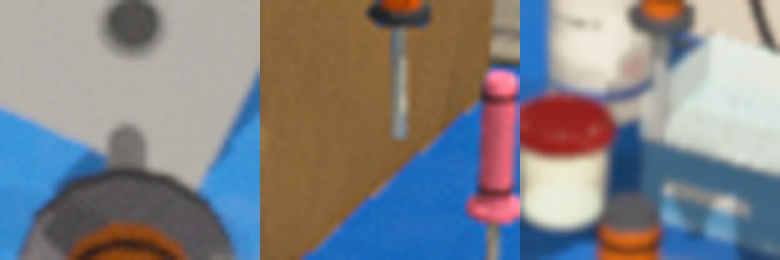

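Call:
drive_tool --series '[[[0,0,0,1,-1.8,0,0],[0,0,0,2.8,-5,0,0],[0,0,0,4.7,-8.4,0,0],[0,0,0,6.6,-11.8,0,0],[0,0,0,8.5,-15.2,0,0],[0,0,0,10.4,-18.6,0,0],[0,0,0,12.3,-22,0,0],[0,0,0,14.2,-25.4,0,0],[0,0,0,15.4,-27.5,0,0],[0,0,0,16,-28.6,0,0],[0,0,0,16,-28.6,0,0],[0,0,0,16,-28.6,0,0],[0,0,0,16,-28.6,0,0]]]'

```text
time: 7.7
tool_pos: [0.4725, 0.1502, 0.2225]
ee_rot: [3.14, 0.001, 0.784]
wrist_force: [0.2, 0.2, -0.9]
width: 0.0178
```

```bash
cat > bore.py <<'E'
from h import *
import sys
S=snap('side');C=snap('scene');W=snap('wrist')
o=robot.get_obs();t=o['tool_pos'];print(t,o['ee_rot'],o['wrist_force'],o['wrist_torque'],o['width'])
tip=t-[0,0,.0775]
pp=[proj(s,[tip])[0].astype(int) for s in (W,S,C)]
print(pp,tip)
z=lambda s,u,v,r:cv2.resize(s['img'][v-r:v+r,u-r:u+r],(390,390),interpolation=cv2.INTER_CUBIC)
cv2.imwrite('pics/'+sys.argv[1],np.hstack([z(s,*p,r) for s,p,r in zip((W,S),pp,(39,30))]))
E
python3 bore.py b1.png
```

```text
[0.47256098 0.15029185 0.22249989] [3.14027446e+00 5.24245406e-04 7.83697303e-01] [ 0.94882222  0.43518948 -1.42491291] [ 0.02398388  0.03025218 -0.01471669] 0.01769303768934076
[array([257, 201]), array([249, 212]), array([164, 166])] [0.47256098 0.15029185 0.14499989]
```

View pics/b1.png

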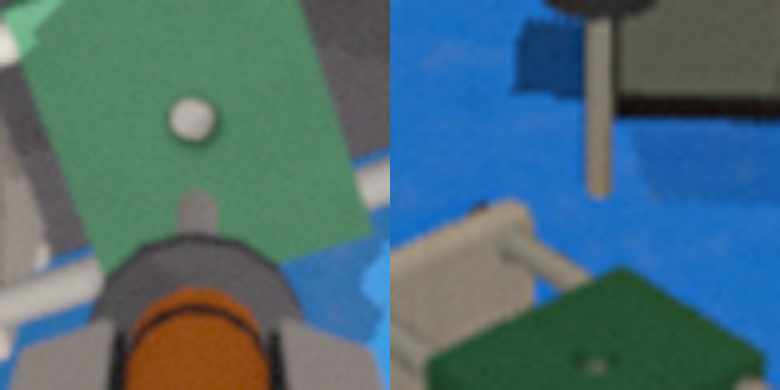

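Run:
```python
from h import *
S=snap('side');W=snap('wrist')
print('tipz145',plane(W,[(257.8,202)],.145),plane(S,[(310.8,211.5)],.145),robot.get_obs()['tool_pos'])
for z in(.090,.096): print(z,plane(W,[(256.4,186)],z),plane(S,[(310.4,237.7)],z))
```

```text
tipz145 [[0.47198537 0.15011364 0.145     ]] [[0.38195706 0.10914998 0.145     ]] [0.47243717 0.15058964 0.22248834]
0.09 [[0.47085343 0.15071542 0.09      ]] [[0.38008355 0.10350686 0.09      ]]
0.096 [[0.47198238 0.15183683 0.096     ]] [[0.37820109 0.11196109 0.096     ]]
```

Run:
```python
from h import *
S=snap('side');W=snap('wrist')
print('tipz145',plane(S,[(250.8,211.5)],.145))
for z in(.090,.096): print(z,plane(S,[(250.4,237.7)],z))
```

```text
tipz145 [[0.47196192 0.14724353 0.145     ]]
0.09 [[0.47424106 0.14325907 0.09      ]]
0.096 [[0.47094745 0.15111752 0.096     ]]
```

Call:
drive_tool --series '[[[0,0,0,0.05,-0.05,1,0],[0,0,0,0.08,-0.08,2.5,0],[0,0,0,0.08,-0.08,3.8,0],[0,0,0,0.08,-0.08,4.2,0],[0,0,0,0.08,-0.08,4.2,0],[0,0,0,0.08,-0.08,4.2,0],[0,0,0,0.08,-0.08,4.2,0]]]'

```text
time: 8.75
tool_pos: [0.4728, 0.152, 0.1813]
ee_rot: [3.14, -0.001, 0.785]
wrist_force: [0.4, 1.1, -1.7]
width: 0.0178
```

```bash
python3 bore.py b2.png
```

```text
[0.472746   0.15201678 0.18119065] [ 3.13967140e+00 -6.86024915e-04  7.84740681e-01] [-0.52457174 -0.40738882 -1.89559256] [-0.00319114  0.068858   -0.05625838] 0.017212574767516333
[array([257, 201]), array([249, 233]), array([165, 181])] [0.472746   0.15201678 0.10369065]
```

View pics/b2.png

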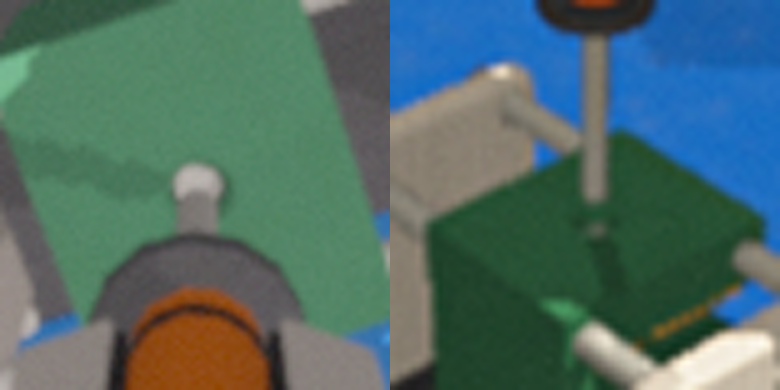

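Call:
drive_tool --series '[[[0,0,0,0,0,0.2,0],[0,0,0,0,0,0.4,0],[0,0,0,0,0,0.6,0],[0,0,0,0,0,0.7,0],[0,0,0,0,0,0.8,0],[0,0,0,0,0,0.9,0],[0,0,0,0,0,0.9,0],[0,0,0,0,0,0.9,0]]]'

```text
time: 9.7
tool_pos: [0.4728, 0.152, 0.1722]
ee_rot: [3.14, -0.001, 0.785]
wrist_force: [0.1, -0.6, -2.0]
width: 0.0176
```

```bash
python3 bore.py b3.png
```

```text
[0.47280074 0.15198828 0.17228295] [ 3.13958802e+00 -7.87523959e-04  7.84692831e-01] [ 0.16176488  0.00118467 -0.96413838] [0.00082927 0.05621066 0.00660517] 0.017779077035923855
[array([257, 201]), array([249, 238]), array([166, 184])] [0.47280074 0.15198828 0.09478295]
```

View pics/b3.png

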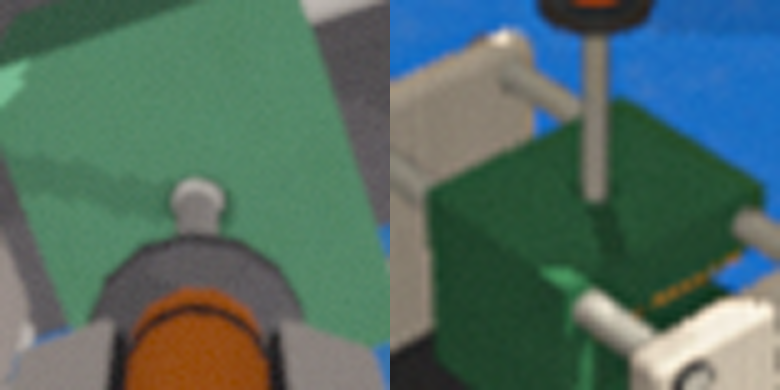

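Aligned and entering freely. Continue down in small steps, reading force.

Call:
drive_tool --series '[[[0,0,0,0,0,0.07,0],[0,0,0,0,0,0.14,0],[0,0,0,0,0,0.2,0],[0,0,0,0,0,0.2,0]]]'

```text
time: 10.25
tool_pos: [0.4727, 0.152, 0.1701]
ee_rot: [3.14, -0.001, 0.785]
wrist_force: [-0.0, 0.3, -0.8]
width: 0.0175
```

Call:
drive_tool --series '[[[0,0,0,0,0,0.07,0],[0,0,0,0,0,0.14,0],[0,0,0,0,0,0.2,0],[0,0,0,0,0,0.2,0]]]'

```text
time: 10.65
tool_pos: [0.4729, 0.1521, 0.169]
ee_rot: [3.139, -0.001, 0.785]
wrist_force: [-1.0, -0.2, 3.1]
width: 0.0175
```

Call:
drive_tool --series '[[[0,0,0,0,0,0.1,0],[0,0,0,0,0,0.18,0],[0,0,0,0,0,0.25,0],[0,0,0,0,0,0.3,0],[0,0,0,0,0,0.3,0]]]'

```text
time: 11.15
tool_pos: [0.473, 0.1521, 0.1672]
ee_rot: [3.139, -0.002, 0.785]
wrist_force: [-1.8, -0.4, 7.2]
width: 0.0178
```

Call:
drive_tool --series '[[[0,0,0,0,0,0.15,0],[0,0,0,0,0,0.25,0],[0,0,0,0,0,0.35,0],[0,0,0,0,0,0.45,0],[0,0,0,0,0,0.55,0],[0,0,0,0,0,0.65,0],[0,0,0,0,0,0.75,0],[0,0,0,0,0,0.8,0]]]'

```text
time: 11.95
tool_pos: [0.473, 0.1521, 0.1604]
ee_rot: [3.138, -0.003, 0.785]
wrist_force: [-1.8, -0.8, 6.1]
width: 0.0175
```

```bash
python3 bore.py b4.png
```

```text
[0.47293648 0.15208696 0.16029952] [ 3.13833181e+00 -2.74878970e-03  7.84850465e-01] [-2.95551702 -0.12368463  7.30773253] [-0.05600979  0.72102921  0.01389604] 0.01727563973890318
[array([257, 201]), array([249, 244]), array([166, 188])] [0.47293648 0.15208696 0.08279952]
```

View pics/b4.png

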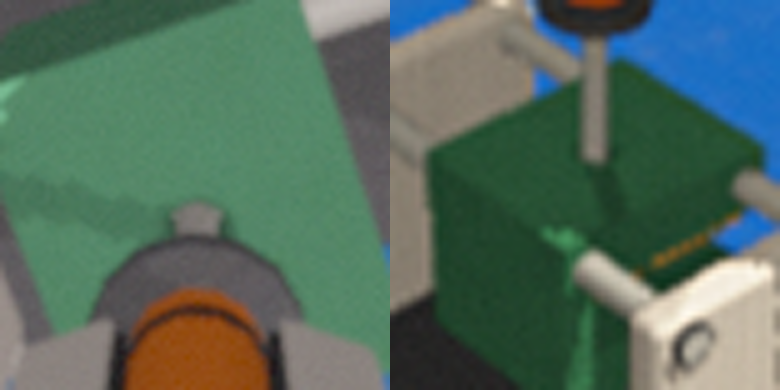

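Call:
drive_tool --series '[[[0,0,0,-0.03,-0.03,0.15,0],[0,0,0,-0.06,-0.06,0.28,0],[0,0,0,-0.06,-0.06,0.4,0],[0,0,0,-0.06,-0.06,0.5,0],[0,0,0,-0.06,-0.06,0.6,0],[0,0,0,-0.06,-0.06,0.7,0],[0,0,0,-0.06,-0.06,0.8,0],[0,0,0,-0.06,-0.06,0.9,0],[0,0,0,-0.06,-0.06,1.0,0]]]'

```text
time: 13.0
tool_pos: [0.4727, 0.1521, 0.1519]
ee_rot: [3.137, -0.004, 0.785]
wrist_force: [-2.0, -1.0, 7.1]
width: 0.0173
```

Call:
drive_tool --series '[[[0,0,0,-0.03,-0.03,0.15,0],[0,0,0,-0.03,-0.03,0.25,0],[0,0,0,-0.03,-0.03,0.35,0],[0,0,0,-0.03,-0.03,0.45,0],[0,0,0,-0.03,-0.03,0.55,0],[0,0,0,-0.03,-0.03,0.6,0],[0,0,0,-0.03,-0.03,0.65,0]]]'

```text
time: 13.7
tool_pos: [0.4726, 0.1521, 0.1467]
ee_rot: [3.136, -0.006, 0.785]
wrist_force: [-2.5, -1.3, 5.3]
width: 0.0178
```

```bash
python3 bore.py b5.png
```

```text
[0.47259449 0.15206494 0.14658779] [ 3.13589554 -0.00553588  0.78484408] [-1.53808033 -1.15450077  5.57338772] [-0.09518645  0.53461804 -0.02390635] 0.017553046875041785
[array([257, 201]), array([249, 250]), array([167, 193])] [0.47259449 0.15206494 0.06908779]
```

View pics/b5.png

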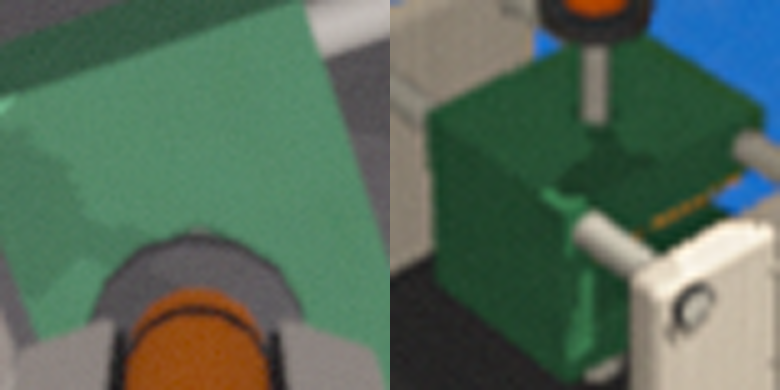

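Call:
drive_tool --series '[[[0,0,0,0,0,0.1,0],[0,0,0,0,0,0.2,0],[0,0,0,0,0,0.25,0],[0,0,0,0,0,0.3,0],[0,0,0,0,0,0.3,0]]]'

```text
time: 14.35
tool_pos: [0.4727, 0.1521, 0.1457]
ee_rot: [3.135, -0.007, 0.785]
wrist_force: [-2.9, 0.1, 9.7]
width: 0.0176
```

Call:
drive_tool --series '[[[0,0,0,0,0,0.1,0],[0,0,0,0,0,0.2,0],[0,0,0,0,0,0.25,0],[0,0,0,0,0,0.3,0]]]'

```text
time: 14.75
tool_pos: [0.4729, 0.1522, 0.1456]
ee_rot: [3.134, -0.008, 0.785]
wrist_force: [-5.1, -1.0, 14.9]
width: 0.0176
```

Run:
```python
from h import *
S=snap('side')
t=robot.get_obs();print(t['tool_pos'],t['wrist_force'],t['ee_rot']);t=t['tool_pos']
z=cv2.resize(S['img'][170:320,190:310],None,fx=4,fy=4,interpolation=cv2.INTER_CUBIC)
# expected collar underside/top edge, 56/62 mm above tip at stop (tip .068)
for zz in(.124,.130): print(zz,(proj(S,[[t[0],t[1],zz]])[0]-[190,170])*4)
cv2.imwrite('pics/b6.png',z)
```

```text
[0.47287056 0.1521928  0.14561183] [-5.22906425 -1.06557416 13.4338003 ] [ 3.13407631 -0.00820363  0.78500833]
0.124 [236.3849033 215.0225002]
0.13 [236.38758265 202.70335519]
```

View pics/b6.png

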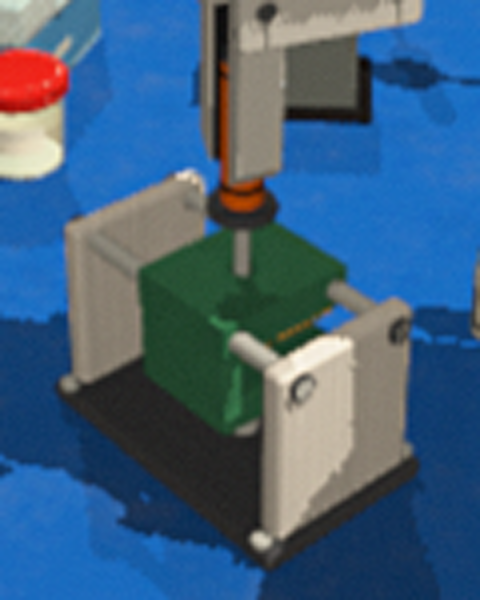

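Call:
drive_tool --series '[[[0,0,0,0,0,-0.4,0],[0,0,0,0,0,-1.2,0],[0,0,0,0,0,-2.2,0],[0,0,0,0,0,-3.4,0],[0,0,0,0,0,-5,0],[0,0,0,0,0,-6.5,0],[0,0,0,0,0,-7.7,0],[0,0,0,0,0,-7.7,0],[0,0,0,0,0,-7.7,0],[0,0,0,0,0,-7.7,0]]]'

```text
time: 15.8
tool_pos: [0.4716, 0.152, 0.2216]
ee_rot: [3.135, -0.007, 0.785]
wrist_force: [-0.0, 0.2, -1.5]
width: 0.018
```

```bash
python3 bore.py b7.png
```

```text
[0.47157785 0.15208175 0.22162222] [ 3.13511748 -0.00663593  0.78499012] [-0.84267052  0.44763991 -1.06306435] [-0.01742205  0.06720219  0.00365645] 0.01718741168194967
[array([257, 201]), array([249, 213]), array([163, 167])] [0.47157785 0.15208175 0.14412222]
```

View pics/b7.png

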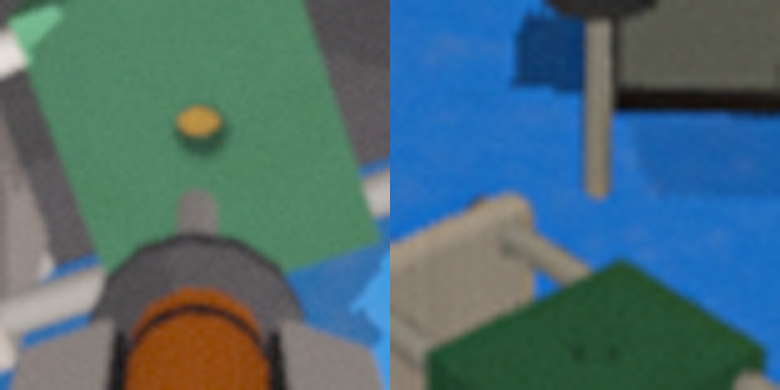

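```bash
cat > rel.py <<'E'
from h import *
from scipy.spatial.transform import Rotation as R
def rel(p,rpy=(np.pi,0,.785)):
    o=robot.get_obs();A=R.from_euler('xyz',o['ee_rot'])
    B=R.from_euler('xyz',rpy)
    print('rv',(A.inv()*B).as_rotvec().round(4),'sh cm',(A.inv().apply(np.array(p)-o['tool_pos'])*100).round(2),o['tool_pos'])
E
python3 -c "
from rel import *
rel((.561,-.1645,.222))"
```

```text
rv [ 0.0065 -0.0066 -0.    ] sh cm [-16.05  28.72   0.04] [0.47157785 0.15208175 0.22162222]
```

Call:
drive_tool --series '[[[0.0065,-0.0065,0,-1,1.8,0,0],[0.0065,-0.0065,0,-2.8,5,0,0],[0.0065,-0.0065,0,-4.7,8.4,0,0],[0.0065,-0.0065,0,-6.6,11.8,0,0],[0.0065,-0.0065,0,-8.5,15.2,0,0],[0.0065,-0.0065,0,-10.4,18.6,0,0],[0.0065,-0.0065,0,-12.3,22,0,0],[0.0065,-0.0065,0,-14.2,25.4,0,0],[0.0065,-0.0065,0,-15.5,27.7,0,0],[0.0065,-0.0065,0,-16.05,28.7,0,0],[0.0065,-0.0065,0,-16.05,28.7,0,0],[0.0065,-0.0065,0,-16.05,28.7,0,0],[0.0065,-0.0065,0,-16.05,28.7,0,0]]]'

```text
time: 17.25
tool_pos: [0.5608, -0.1629, 0.2227]
ee_rot: [-3.141, -0.001, 0.787]
wrist_force: [-0.9, -0.5, -0.2]
width: 0.0175
```

```bash
python3 bore.py s1.png
```

```text
[ 0.560861   -0.16321023  0.22283156] [ 3.14121707e+00 -5.20831053e-04  7.86586430e-01] [ 0.35124676  0.33763206 -1.88027823] [ 0.04056754  0.09011091 -0.02758368] 0.01761334601293847
[array([258, 201]), array([267, 139]), array([289, 188])] [ 0.560861   -0.16321023  0.14533156]
```

View pics/s1.png

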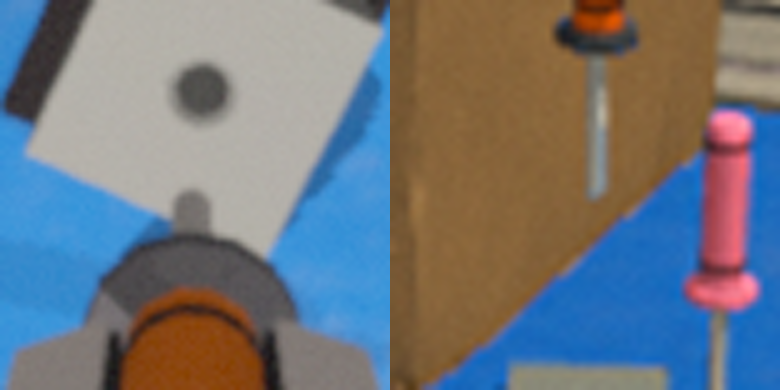

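```bash
python3 -c "
from rel import *
W=snap('wrist')
print(plane(W,[(259.6,180.2)],.062),plane(W,[(257.4,202)],.1453))
print(robot.get_obs()['tool_pos'])
rel((.5612,-.1650,.160))"
```

```text
[[ 0.56117749 -0.16578377  0.062     ]] [[ 0.56011998 -0.16316415  0.1453    ]]
[ 0.56088598 -0.16338801  0.22277776]
rv [ 0.0004 -0.0005  0.0014] sh cm [-0.09  0.13  6.28] [ 0.56088598 -0.16338801  0.22277776]
```

```bash
python3 -c "
from rel import *
rel((.5618,-.1656,.146))"
```

```text
rv [ 0.0004 -0.0005  0.0014] sh cm [-0.1   0.22  7.68] [ 0.56088598 -0.16338801  0.22277776]
```

Call:
drive_tool --series '[[[0,0,0,-0.05,0.1,1.5,0],[0,0,0,-0.1,0.22,3.5,0],[0,0,0,-0.1,0.22,5.5,0],[0,0,0,-0.1,0.22,6.8,0],[0,0,0,-0.1,0.22,7.5,0],[0,0,0,-0.1,0.22,7.5,0],[0,0,0,-0.1,0.22,7.5,0],[0,0,0,-0.1,0.22,7.5,0]]]'

```text
time: 18.25
tool_pos: [0.5625, -0.1659, 0.1492]
ee_rot: [3.139, -0.001, 0.786]
wrist_force: [0.4, -0.1, -0.9]
width: 0.018
```

```bash
python3 bore.py s2.png
```

```text
[ 0.56227072 -0.16588374  0.14885913] [ 3.13944007e+00 -1.17740649e-03  7.86327822e-01] [-0.13013506 -0.13645065 -1.34354063] [-0.00694746  0.04552986  0.03802861] 0.017225314740930343
[array([257, 201]), array([266, 167]), array([289, 217])] [ 0.56227072 -0.16588374  0.07135913]
```

View pics/s2.png

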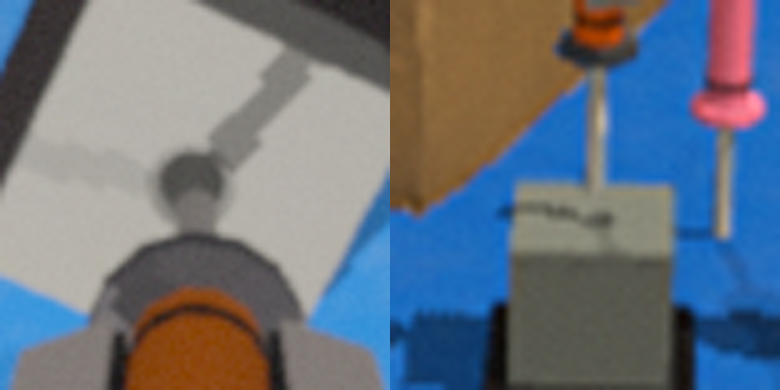

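Call:
drive_tool --series '[[[0,0,0,-0.03,0,0.4,0],[0,0,0,-0.03,0,0.8,0],[0,0,0,-0.03,0,1.2,0],[0,0,0,-0.03,0,1.6,0],[0,0,0,-0.03,0,2,0],[0,0,0,-0.03,0,2,0]]]'

```text
time: 19.0
tool_pos: [0.5616, -0.1659, 0.1277]
ee_rot: [3.141, -0.0, 0.786]
wrist_force: [-0.2, 0.8, -1.0]
width: 0.0176
```

Call:
drive_tool --series '[[[0,0,0,0,0,0.5,0],[0,0,0,0,0,1,0],[0,0,0,0,0,1.5,0],[0,0,0,0,0,2,0],[0,0,0,0,0,2.5,0],[0,0,0,0,0,3,0],[0,0,0,0,0,3.5,0],[0,0,0,0,0,3.8,0],[0,0,0,0,0,3.8,0]]]'

```text
time: 19.9
tool_pos: [0.5612, -0.1657, 0.0889]
ee_rot: [-3.141, 0.0, 0.786]
wrist_force: [0.7, -0.5, -2.0]
width: 0.0178
```

Free in the hole; the seat is expected at TCP z ≈ 0.0835.

Call:
drive_tool --series '[[[0,0,0,0,0,0.1,0],[0,0,0,0,0,0.2,0],[0,0,0,0,0,0.3,0],[0,0,0,0,0,0.4,0],[0,0,0,0,0,0.45,0],[0,0,0,0,0,0.5,0],[0,0,0,0,0,0.5,0]]]'

```text
time: 20.6
tool_pos: [0.5613, -0.1657, 0.084]
ee_rot: [-3.141, -0.0, 0.786]
wrist_force: [-0.5, -0.5, -1.1]
width: 0.0175
```

```bash
python3 bore.py s3.png
```

```text
[ 0.56124665 -0.16571728  0.0840385 ] [-3.14090955e+00 -1.15808557e-05  7.86396260e-01] [-0.41455213 -1.00428447 -1.25260372] [-0.00154396  0.01746228  0.0161599 ] 0.01769161040132379
[array([258, 201]), array([266, 191]), array([288, 240])] [ 0.56124665 -0.16571728  0.0065385 ]
```

View pics/s3.png

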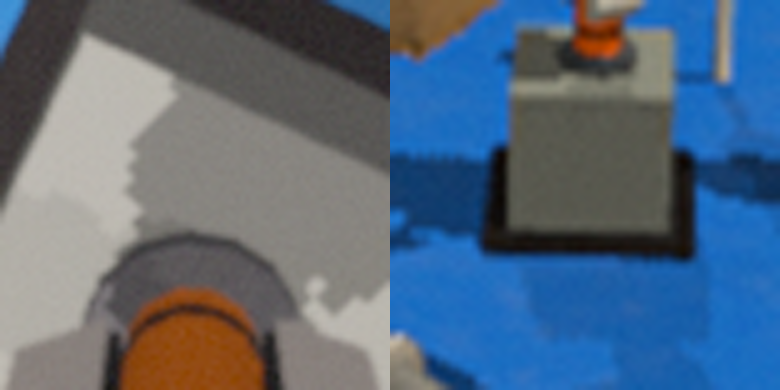

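Nearly seated (no contact force yet); lower 1–2 mm more.

Call:
drive_tool --series '[[[0,0,0,0,0,0.06,0],[0,0,0,0,0,0.12,0],[0,0,0,0,0,0.18,0],[0,0,0,0,0,0.2,0]]]'

```text
time: 21.15
tool_pos: [0.5613, -0.1657, 0.084]
ee_rot: [3.141, -0.0, 0.786]
wrist_force: [-3.5, 1.3, 7.5]
width: 0.0174
```

Call:
drive_tool --series '[[[0,0,0,0,0,0,20],[0,0,0,0,0,0,30],[0,0,0,0,0,0,40],[0,0,0,0,0,0,50],[0,0,0,0,0,0,50],[0,0,0,0,0,0,50],[0,0,0,0,0,-2,50],[0,0,0,0,0,-5,50],[0,0,0,0,0,-8,50],[0,0,0,0,0,-12,50],[0,0,0,0,0,-16,50],[0,0,0,0,0,-16,50],[0,0,0,0,0,-16,50]]]'

```text
time: 22.45
tool_pos: [0.5618, -0.1659, 0.2453]
ee_rot: [3.139, -0.001, 0.786]
wrist_force: [-0.2, 0.1, 0.1]
width: 0.0467
```

Run:
```python
from h import *
S=snap('side');C=snap('scene');W=snap('wrist','fw.png')
cv2.imwrite('pics/f.png',cv2.resize(np.hstack([S['img'][110:320,170:370],C['img'][110:320,170:370]]),None,fx=2,fy=2,interpolation=cv2.INTER_CUBIC)[:, :800])
o=robot.get_obs();print(o['tool_pos'],o['width'],o['wrist_force'])
```

```text
[ 0.56044259 -0.16543751  0.24159865] 0.047007137305297826 [-0.15398099  0.50116211 -0.22533723]
```

View pics/f.png

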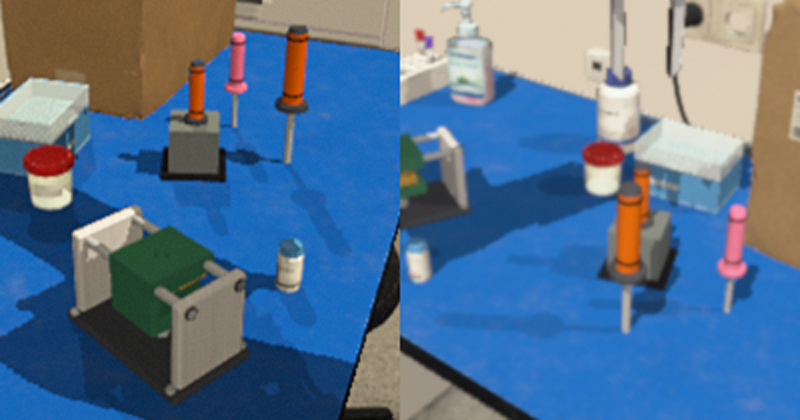

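View pics/fw.png

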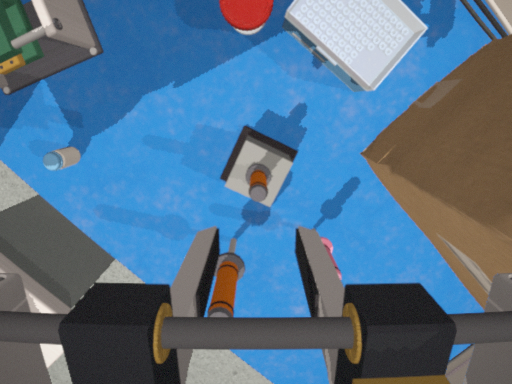

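Run:
```python
from h import *
W=snap('wrist'); print('cap',depthpt(W,[(258,193),(257,195),(259,191)]))
print(robot.close_job())
```

```text
cap [[ 0.56032672 -0.16502839  0.13925831]
 [ 0.55811499 -0.1659197   0.13843563]
 [ 0.56246094 -0.16420347  0.1397874 ]]
the job is handed in; nothing more can be done
None
```

The pin is pressed to its stop, and the punch is back upright and fully down in its stand. I handed the job in at about 22.5 s of the 72 s allowed; no verdict was reported.

**Which punch:** I used the smaller orange one standing in the grey stand, and left the pink one and the larger orange one alone.

**Pressing:** I found the bore by camera and the punch went in freely. The pin crept with 6 to 9 N read at the wrist. It then stopped moving while the wrist force rose to 14.9 N, the highest reading, about 16 N on the pin with the punch's weight added. The force was only read at the end of each move, so I did not see the values in between. At the stop the tip was at z ≈ 0.068, which matches the 24 mm stop. A sideways force of up to 5 N showed up at the stop from slight arm tilt, and I took the tilt out after withdrawing. The gripper stayed well above the jig throughout.

**Putting it back:** When I lowered the punch, contact came at tool height 0.084, the same height as when I picked it up. After release the cap measured z ≈ 0.139, against the 0.138 expected. In the last pictures the cup, the vial and the other punches stood where they were, and the gripper was clear of everything.

**Disagreement in the checks:** The camera and the tool pose disagreed by about 2 mm on the stand hole's position. I aligned using the tip and hole together in the wrist picture.

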